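# Square a hinge leaf on its packer and hold it in line with the jamb leaf for the pin

### The arm

A 6-joint arm with a two-finger parallel gripper is mounted at the origin on a cart in front of the work surface, level with it; the furniture and walls round the work are solid. World frame = base frame: x ahead of the robot, y to its left, z up, the work surface at z = 0. Lengths are in mm, angles in rad, forces in N, time in s.
With the tool pointing down it reaches from about 150 to 775 mm from the base axis. Payload 6.1 kg.
Tool frame: the origin (TCP) lies on the centre line of the jaws, within the pads' length; the fingertips stand robot.tips_ahead ahead of it and the grasp point (between the pads) is the TCP (robot.tips_ahead is the distance from the TCP to the fingertips, in mm); z points along the fingers, y is the line along which they close (so a half turn about z gives the same grasp; the last joint's range is limited). The gripper opens to 85 mm and grips with 20 to 120 N. Pads are 22 mm wide; open, the fingers measure 114 mm over their backs; the gripper's body (76 mm by 85 mm) begins 54 mm behind the grasp point. The pads swing forward as they close: fully open they stand 13 mm farther back than shut.
Start: joints at [-1.29, 0.126, -0.04, 1.405, 0, 1.571], TCP at [145.484, -504.423, 250.295] pointing down, gripper open.
Joint ranges: [-2.72, 2.72], [-0.95, 1.95], [-1.27, 1.35], [-1.78, 2.02], [-1.46, 1.47], [-3.14, 3.14]. Speed limits (rad/s): [2.39, 2.39, 3.01, 3.14, 3.14, 3.14].

### API

Orientations are given as a rotation vector (axis times angle).
In Python, from rig import sense, imaging, order, models, robot gives the robot as it stands.
- The arm moves only by the tool play_rows, never from a script. Its argument "motion" is text: rows parted by semicolons, each of 4 numbers parted by spaces: the shift along the tool's x, y, z in units of 0.3 m (1.0 is 0.3 m), then the turn about the tool's z in units of 45 degrees (1.0 is 45 degrees). A call has exactly 8 rows; each row shifts and turns the commanded pose from where the row before left it, along the tool's axes as they then stand; what a row does not reach is not made up. A row lasts 1/8 s, in which the tool goes at most 62.5 mm and 10.7 degrees, less where a joint would pass 70% of its speed; a pose out of reach is approached as far as the arm can. A call with a number of a shift or a turn outside -1 to 1 is refused whole. A call with a gripper value outside its range is refused whole. "jaw" is the closure, from 0 (fully open) to 1 (shut), set as the call begins (left out, the last holds). The fingers move at their own pace and stop on an object; "newtons" is the grip in N (left out, the last holds). Time passes only in rows, so rows that do not move let the fingers close, or fill a call up. It gives the time, the measured TCP pose, the force, the opening and the grip force at its end, in the units of the state.
- sense(): the state, without advancing time (a new reading comes with each control period).
- imaging.get_image(name): name is "side" or "top"; returns the picture (400x640x3 uint8, blue, green, red); there is no depth.
- imaging.camera_model(name): a dict with "fx", "fy", "cx", "cy" (pixels), "rvec" (rotation vector, rad) and "tvec" (3), from world to camera coordinates, as OpenCV has them. Camera axes: x right, y down, z forward; pixel columns grow to the right and rows downward; lengths in mm; the calibration is good to about 2 mm. A picture is of the moment at which its call begins. camera_model takes no time and is no camera call.
- order.job_done(): hands the job in; it is judged then, once.
Trained networks look in the newest picture that a camera, given by its name, has taken for a name from the list of things; names that differ only in an ending like _2 or _b are one class to them, and where a whole thing is asked for, a point or a joint stands for the part that bears it (a point fixed in the world has none). Each returns a list of dicts, best first, with "p" (0 to 1); they miss things now and then, are a little off and sometimes report something else, mostly with a low value. They report only what shows in the picture. A call takes as long as a camera call.
- models.recognise(camera, label): "position" ([column, row] in pixels, amid what is visible of it).
- models.cut_out(camera, label): "region" (400x640 bool, what is visible of it) and "position" ([column, row] in pixels, amid what is visible of it).
- models.tip_of(camera, label): "position" ([column, row] in pixels: a listed point, or the origin of a listed thing).
The state is a dict: "t": time; "joints": joint angles; "joint_vel": joint speeds; "effort": joint torques, N m; "position": TCP position; "eef_rot": TCP orientation; "force": force on the tool from outside, world axes, zero at the start; "torque": the same for the moment, N m; "grip_width": opening from 0.0 (shut) to 1.0 (fully open); "grasp_force": force on a finger pad.
Only numpy, scipy, OpenCV 4.12 (cv2) and the standard library are available. Lean on these libraries where they do the work, as an engineer would, in place of code of your own. Each camera call takes 0.05 s, during which the arm holds its last target. There are 200 camera calls.

### The job

Squeeze the loose steel hinge leaf and the brass packer under it square, so that their side edges are flush, and pick up the two together. Bring the leaf level to the jamb block, set its single knuckle centred between the block's two knuckles so that all the holes line up ready for the pin, and finish while holding it there, leaf and packer carried by the gripper alone and not leaning on the block. Do not knock the block hard, and leave the pin and the other things lying on the bench where they are.

Things in the scene. Friction and masses are not known exactly. Their poses are not given: they have to be found in the camera images.
- jamb_block: Fixed brown hardwood block 64 (x) x 100 (y) x 52 (z) mm, a 4 mm steel hinge leaf screwed on top. Origin: centre of its underside; x points from the knuckles into the block (away from the robot at yaw 0), z up. The leaf's two knuckles stand just in front of the near (-x) face.
- jamb_holes (a point): On the hole axis, half-way between the block's two knuckles: x -40, y 0, z 57 mm in the block's frame, whose axes it has; y runs along the holes. The knuckles are tubes, outer diameter 15 mm, hole 9 mm, from y -23 to -12 and from 12 to 23 mm; the 24 mm gap between them is open above, below and in front.
- packer: Loose brass plate 38 (x) x 46 (y) x 8 (z) mm with three screw holes, 50 g, lying flat on the bench under the steel leaf. Origin: centre of its underside. Its side edges are those at y = -23 and +23 mm.
- packer_mid (a point): Centre of the packer (half-way up). Axes as the packer's.
- hinge_leaf: Loose steel hinge leaf, 70 g: plate 38 (x) x 46 (y) x 4 (z) mm with three screw holes, and one knuckle (tube along y, 19 mm long, outer diameter 15 mm, hole 9 mm) beyond its +x edge. Origin: centre of the plate's underside. It starts flat on the packer, 4 to 7 mm off towards the packer's +y, within 2 mm along x, turned up to 0.1 rad.
- leaf_mid (a point): Centre of the leaf's plate (half-way up its 4 mm). Axes: x towards its knuckle, y along the hole, z up. Side edges at y -23 and +23 mm; closing a gripper on the side edges of both plates, fingertips close above the bench, pushes them flush and holds both; if some skew is left, open and squeeze again.
- leaf_hole (a point): Centre of the hole of the leaf's knuckle: x = 31, y = 0, z = 3 mm from leaf_mid. It must come to jamb_holes with the leaf's x along the block's x; the 19 mm knuckle then has 2.5 mm of room on each side.
- hinge_pin: Dark steel hinge pin, 5.5 mm thick, 60 mm long with a head, lying loose on the bench; to be left alone. Origin: under its middle.
- driver_red: Small screwdriver with a red handle, 105 mm, lying on the bench; to be left alone.
- file_1: Slim file with a reddish wooden handle, 172 mm, lying on the bench; to be left alone.
- pliers: Small pliers with blue handles, 129 mm, lying on the bench; to be left alone.
- abrasive_block: Green abrasive block 30 x 62 x 16 mm on the bench; to be left alone.

How it is judged (in metres and radians):
On the way:
1. leaf and packer squeezed flush at their side edges (within 2 mm, turned less than 0.07 rad), the leaf between the fingers (y of leaf_mid in the frame of packer_mid between -0.002 and 0.002 m and angle between the y axis of leaf_mid and the y axis of packer_mid, either way round below 0.07 rad and contact force between the fingers and hinge_leaf above 1 N), for 0.2 s.
At the end, for the whole second after the job is handed in: The leaf is gripped, level within 0.12 rad, its hole on the axis of the block's holes within 3 mm in x and z, 3.5 mm along it, parallel within 0.08 rad; the packer lies against its underside (2 mm), side edges flush within 2 mm and 0.07 rad; neither presses on the block (under 3 N) (all of step 1 and x of leaf_hole in the frame of jamb_holes between -0.003 and 0.003 m and y of leaf_hole in the frame of jamb_holes between -0.0035 and 0.0035 m and z of leaf_hole in the frame of jamb_holes between -0.003 and 0.003 m and angle between the y axis of leaf_hole and the y axis of jamb_holes, either way round below 0.08 rad and angle between leaf_mid's own z axis and vertical below 0.12 rad and z of packer_mid in the frame of leaf_mid above -0.008 m and contact force between each of hinge_leaf, packer and jamb_block below 3 N); the arm keeps its last pose, push and grip.
It fails at once if the leaf or packer is knocked against the jamb block (over 25 N) (contact force between any of hinge_leaf, packer and jamb_block above 25 N).
It fails at once if the pin, screwdriver, file, pliers or abrasive block is moved more than 25 mm (distance of any of hinge_pin, driver_red, file_1, pliers, abrasive_block from where it was at the start of the episode above 0.025 m).
It also fails if it takes over 58 s, if anything falls off the work surface, if the arm or the gripper's body presses on something with over 40 N, if the wrist force passes 120 N, or if a joint passes its speed limit or range.

## Working session

There is one attempt and no reset: what is moved stays moved. The work goes in short steps, Python scripts to look and compute and a tool call to move; the robot and the scene stay as the last step left them, time stands still between calls to the robot, and variables do not carry over. Pictures are saved under pics/ and viewed, at most 12 in all, crops included, and the job is handed in when it is done.

Besides the shell and the picture viewer there is one more tool, called after ">>>" as a command line: name --argument value ..., lists and objects as JSON in quotes. play_rows: Moves the arm, as the interface text tells. Its arguments: {"type":"object","properties":{"motion":{"type":"string"},"jaw":{"type":"number"},"newtons":{"type":"number"}},"required":["motion"]}

```bash
mkdir -p pics; ls; cat > h.py <<'E'
import numpy as np, cv2
from rig import sense, imaging, order, models, robot
def cam(n):
    c=imaging.camera_model(n); R=cv2.Rodrigues(np.array(c["rvec"],float))[0]
    K=np.array([[c["fx"],0,c["cx"]],[0,c["fy"],c["cy"]],[0,0,1.]])
    return K,R,np.array(c["tvec"],float).ravel()
def ray(n,p):
    K,R,t=cam(n); return -R.T@t, R.T@np.linalg.solve(K,[p[0],p[1],1.])
def at_z(n,p,z):
    o,d=ray(n,p); return o+d*(z-o[2])/d[2]
def proj(n,P):
    K,R,t=cam(n); q=K@(R@np.array(P,float)+t); return q[:2]/q[2]
def tri(p1,p2):
    A=[];b=[]
    for n,p in(("top",p1),("side",p2)):
        o,d=ray(n,p); d/=np.linalg.norm(d); M=np.eye(3)-np.outer(d,d); A.append(M); b.append(M@o)
    return np.linalg.lstsq(np.vstack(A),np.hstack(b),rcond=None)[0]
E
python3 - <<'E'
from h import *
np.set_printoptions(precision=1,suppress=True)
for n in("top","side"):
    cv2.imwrite(f"pics/{n}0.png",imaging.get_image(n)); K,R,t=cam(n); print(n,K[0,0],-R.T@t)
    for l in("leaf_mid","leaf_hole","packer_mid","jamb_holes","jamb_block","hinge_pin"):
        print(n,l,[(np.array(d["position"]),round(d["p"],2)) for d in models.tip_of(n,l)[:2]])
s=sense();print(robot.tips_ahead,s)
E
```

```text
pics
top 445.8592359978088 [ 299.6   59.8 1002.9]
top leaf_mid [(array([393.5, 216.7]), 0.69)]
top leaf_hole [(array([396.8, 203.7]), 0.75)]
top packer_mid [(array([395.8, 219.3]), 0.48), (array([356.4, 249.1]), 0.48)]
top jamb_holes [(array([237.9, 193.1]), 0.77)]
top jamb_block [(array([246.6, 180.4]), 0.86)]
top hinge_pin [(array([328.8, 250.8]), 0.48)]
side 362.9317023674733 [ 318.5 -663.5  515.9]
side leaf_mid [(array([353.8, 259.5]), 0.76)]
side leaf_hole [(array([364.9, 260.4]), 0.86), (array([317.6, 155.8]), 0.19)]
side packer_mid [(array([351.6, 260.2]), 0.71), (array([350.9, 264.2]), 0.53)]
side jamb_holes [(array([335.9, 162.2]), 0.79), (array([365.8, 256.9]), 0.69)]
side jamb_block [(array([346.3, 176.3]), 0.94)]
side hinge_pin [(array([352.6, 259.9]), 0.69), (array([306.7, 220.9]), 0.49)]
19.0 {'t': 0.7, 'joints': array([-1.3,  0.1, -0. ,  1.4, -0. ,  1.6]), 'joint_vel': array([ 0., -0.,  0., -0.,  0.,  0.]), 'effort': array([ -0. , -43.6,  35.3,   0. ,  -0. ,  -0. ]), 'position': array([ 145.5, -504.4,  250.3]), 'eef_rot': array([ 3.1,  0.4, -0. ]), 'force': array([-0.6, -0.6,  0.7]), 'torque': array([-0.,  0., -0.]), 'grasp_force': 0.0, 'grip_width': 1.000938186342516}
```

```bash
python3 - <<'E'
from h import *
np.set_printoptions(precision=3,suppress=True)
a=cv2.imread("pics/top0.png")[140:300,200:440]; b=cv2.imread("pics/side0.png")[130:290,230:470]
cv2.imwrite("pics/c0.png",np.vstack([cv2.resize(x,None,fx=1.85*1,fy=1.85,interpolation=cv2.INTER_CUBIC) for x in(a,b)]))
print("mid",at_z("top",(393.5,216.7),10),at_z("side",(353.8,259.5),10),tri((393.5,216.7),(353.8,259.5)))
print("hole",at_z("top",(396.8,203.7),13),at_z("side",(364.9,260.4),13))
print("jh",at_z("top",(237.9,193.1),57),at_z("side",(335.9,162.2),57),tri((237.9,193.1),(335.9,162.2)))
print("jb",at_z("top",(246.6,180.4),0),at_z("side",(346.3,176.3),0))
print(cv2.Rodrigues(sense()["eef_rot"])[0])
E
```

```text
mid [ 472.821 -141.623   10.   ] [ 479.295 -136.324   10.   ] [ 474.935 -141.163   14.4  ]
hole [ 502.492 -148.811   13.   ] [ 499.843 -145.327   13.   ]
jh [506.919 205.623  57.   ] [506.688 196.321  57.   ] [508.511 206.433  51.549]
jb [549.997 196.048   0.   ] [542.704 214.049   0.   ]
[[ 0.961  0.277  0.   ]
 [ 0.277 -0.961 -0.   ]
 [-0.     0.    -1.   ]]
```

View pics/c0.png

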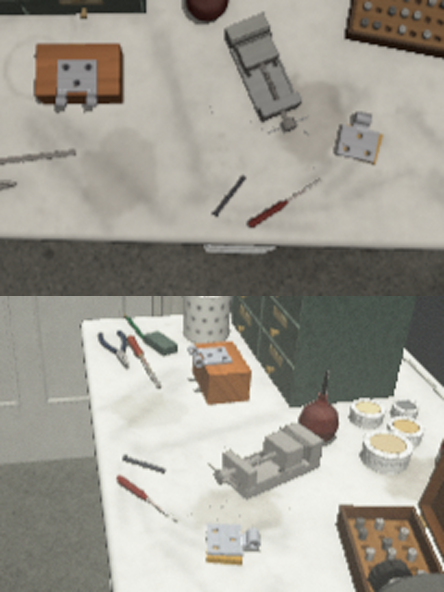

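View pics/top0.png

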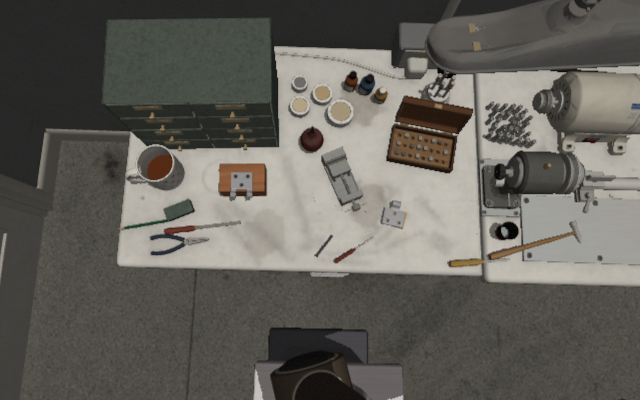

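The crop shows the leaf with its knuckle pointing to +x and the brass packer peeking out on its -y side (top view about (393,216)). The block sits near yaw 0 at about (243,180), with a vise between the two. Next I'll measure the yaws.

```bash
python3 - <<'E'
from h import *
np.set_printoptions(precision=3,suppress=True)
for n,l,z in(("top","hinge_leaf",12),("top","packer",8),("top","jamb_block",54),("side","hinge_leaf",12),("side","jamb_block",54)):
    r=models.cut_out(n,l)
    for d in r[:2]:
        m=d["region"].astype(np.uint8); c=max(cv2.findContours(m,cv2.RETR_EXTERNAL,cv2.CHAIN_APPROX_NONE)[0],key=cv2.contourArea)
        w=np.array([at_z(n,p[0],z)[:2] for p in c],np.float32)
        print(n,l,round(d["p"],2),m.sum(),np.array(d["position"]),cv2.minAreaRect(w))
im=cv2.imread("pics/top0.png"); 
a=cv2.resize(im[195:240,370:420],None,fx=8,fy=8,interpolation=cv2.INTER_CUBIC)
b=cv2.resize(im[158:203,215:271],None,fx=7,fy=8,interpolation=cv2.INTER_CUBIC)
cv2.imwrite("pics/c1.png",np.hstack([a,b]))
E
```

```text
top hinge_leaf 0.74 410 [393.4 215.3] ((482.54351806640625, -141.82083129882812), (46.22506332397461, 58.434383392333984), 79.13237762451172)
top packer 0.69 1560 [244.4 179.1] ((548.8881225585938, 205.85406494140625), (80.24031066894531, 106.69756317138672), 1.7670763731002808)
top packer 0.23 428 [395.5 215. ] ((482.4279479980469, -142.62564086914062), (46.918724060058594, 59.35375213623047), 79.12813568115234)
top jamb_block 0.98 1587 [242.8 179.7] ((536.7625122070312, 197.96205139160156), (79.065185546875, 103.06292724609375), 2.498171091079712)
side hinge_leaf 0.76 392 [355.7 260.1] ((481.624755859375, -142.64004516601562), (46.38130569458008, 57.419158935546875), 81.40504455566406)
side jamb_block 0.6 897 [350.6 171. ] ((535.6463623046875, 157.80355834960938), (180.27523803710938, 81.32967376708984), 85.90687561035156)
```

View pics/c1.png

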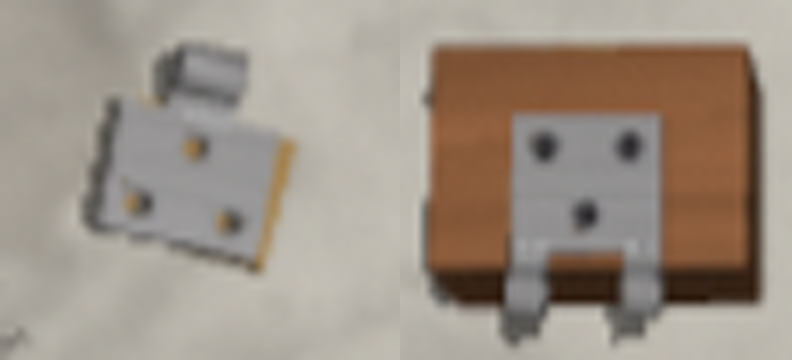

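>>> play_rows --motion "0 0 0 0.2;0 0 0 0.2;0 0 0 0.2;0 0 0 0.04;0 0 0 0;0 0 0 0;0 0 0 0;0 0 0 0"

```text
t: 1.95
position: [145.5, -504.4, 250.3]
eef_rot: [-3.122, 0.347, -0.0]
force: [-0.4, 0.4, 0.0]
grip_width: 1.001
grasp_force: 0.0
```

```bash
python3 - <<'E'
from h import *
np.set_printoptions(precision=1,suppress=True)
L=lambda u,v,z:at_z("top",(370+u/8-.44,195+v/8-.44),z)
B=lambda u,v,z:at_z("top",(215+(u-400)/7-.43,158+v/8-.44),z)
def ang(a,b): return np.arctan2(*(b-a)[[1,0]])
P=[L(112,98,12),L(280,138,12),L(262,270,12),L(90,230,12)]
print("leaf corners",P,np.mean(P,0),"y-dir",ang(P[1],P[0])-np.pi/2,ang(P[2],P[3])-np.pi/2,"packer",ang(L(262,268,8),L(293,142,8)))
print("knuckle",[L(182,45,16),L(247,52,16)])
Q=[B(435,45,52),B(748,45,52),B(745,268,52),B(430,268,52)]
print("block",Q,np.mean(Q,0),"yaw",ang(Q[1],Q[0])-np.pi/2,ang(Q[2],Q[3])-np.pi/2)
R=[B(513,115,56),B(662,115,56),B(662,265,56),B(510,265,56)]
print("plate",R,ang(R[1],R[0])-np.pi/2)
E
```

```text
leaf corners [array([ 494.6, -118.8,   12. ]), array([ 484.4, -166.5,   12. ]), array([ 446.5, -160.9,   12. ]), array([ 456.5, -112.4,   12. ])] [ 470.5 -139.6   12. ] y-dir -0.21016398826988425 -0.2039222713470077 packer -0.25014297921670176
knuckle [array([ 509.7, -138. ,   16. ]), array([ 508.2, -156.5,   16. ])]
block [array([574.2, 250.3,  52. ]), array([577.3, 152.1,  52. ]), array([514.2, 150.2,  52. ]), array([511.3, 247.9,  52. ])] [544.3 200.2  52. ] yaw 0.030831973933249435 0.029471999240140434
plate [array([554., 224.,  56.]), array([555.4, 177.6,  56. ]), array([513.4, 175.6,  56. ]), array([512. , 222.5,  56. ])] 0.030401604809674243
```

>>> play_rows --motion "0.07 -0.12 0.02 0;0.07 -0.12 0.02 0;0.07 -0.12 0.02 0;0.07 -0.12 0.02 0;0.07 -0.12 0.02 0;0.07 -0.12 0.02 0;0.07 -0.12 0.02 0;0.07 -0.12 0.02 0"

```text
t: 2.95
position: [373.6, -259.4, 202.3]
eef_rot: [3.122, -0.347, 0.001]
force: [1.2, -0.7, -0.4]
grip_width: 0.999
grasp_force: 0.0
```

>>> play_rows --motion "0.05 -0.1 0.04 0;0.05 -0.1 0.05 0;0.05 -0.1 0.05 0;0.05 -0.1 0.05 0;0.032 -0.051 0.05 0;0 0 0.08 0;0 0 0.08 0;0 0 0 0"

```text
t: 3.95
position: [468.9, -143.6, 80.5]
eef_rot: [-3.122, 0.348, 0.006]
force: [0.6, 0.5, -0.1]
grip_width: 1.0
grasp_force: 0.0
```

```bash
python3 - <<'E'
from h import *
s=sense();print(s["position"],robot.tips_ahead)
T=[];
for n in("top","side"):
    T.append(cv2.resize(imaging.get_image(n)[(190 if n=="top" else 200):(250 if n=="top" else 280),(360 if n=="top" else 310):(430 if n=="top" else 410)],(500,400) if n=="side" else (467,400),interpolation=cv2.INTER_CUBIC))
cv2.imwrite("pics/c2.png",cv2.resize(np.hstack(T),None,fx=.82,fy=.82))
for P in((471,-142.5,10),): print(proj("top",P),proj("side",P))
for n in("top","side"):
  for l in("leaf_mid","leaf_hole"): print(n,l,[(d["position"],d["p"]) for d in models.tip_of(n,l)[:1]])
E
```

```text
[ 468.93422959 -143.61099301   80.49509998] 19.0
[393.89297521 217.50273015] [350.50527634 262.0209988 ]
top leaf_mid [([204.4, 228.8], 0.61)]
top leaf_hole [([397.5, 203.4], 0.49)]
side leaf_mid [([351.6, 259.8], 0.69)]
side leaf_hole [([366.2, 260.6], 0.65)]
```

View pics/c2.png

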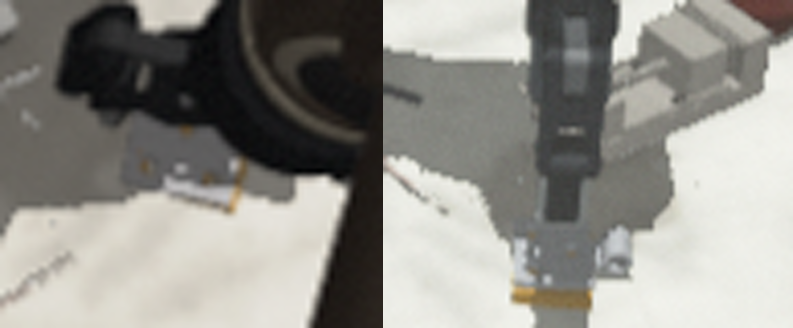

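>>> play_rows --motion "0 0 0.04 0;0 0 0.04 0;0 0 0.04 0;0 0 0.03 0;0 0 0.02 0;0 0 0 0;0 0 0 0;0 0 0 0"

```text
t: 5.25
position: [470.7, -143.9, 31.7]
eef_rot: [3.122, -0.348, 0.001]
force: [0.0, -0.6, -0.2]
grip_width: 1.001
grasp_force: 0.0
```

>>> play_rows --motion "0 0 0.01 0;0 0 0.01 0;0 0 0.01 0;0 0 0.005 0;0 0 0 0;0 0 0 0;0 0 0 0;0 0 0 0" --jaw 0.3 --newtons 30

```text
t: 6.25
position: [470.5, -143.8, 20.9]
eef_rot: [3.122, -0.348, 0.0]
force: [0.1, -0.4, 0.2]
grip_width: 0.697
grasp_force: 0.0
```

>>> play_rows --motion "0 0 0.004 0;0 0 0 0;0 0 0.004 0;0 0 0 0;0 0 0.004 0;0 0 0 0;0 0 0 0;0 0 0 0"

```text
t: 7.25
position: [470.4, -143.8, 17.2]
eef_rot: [-3.122, 0.348, -0.0]
force: [0.6, 0.2, 0.7]
grip_width: 0.704
grasp_force: 0.0
```

>>> play_rows --motion "0 0 0 0;0 0 0 0;0 0 0 0;0 0 0 0;0 0 0 0;0 0 0 0;0 0 0 0;0 0 0 0" --jaw 1 --newtons 40

```text
t: 8.25
position: [470.6, -143.7, 17.6]
eef_rot: [-3.122, 0.348, -0.001]
force: [-1.6, 1.0, 6.2]
grip_width: 0.527
grasp_force: 41.0
```

```bash
python3 - <<'E'
from h import *
s=sense();print(s["position"],s["force"],s["torque"],robot.tips_ahead)
cv2.imwrite("pics/c3.png",cv2.resize(imaging.get_image("side")[210:290,300:410],None,fx=6,fy=6,interpolation=cv2.INTER_CUBIC))
E
```

```text
[ 470.62621439 -143.70220735   17.64699971] [-1.64538283  0.97263412  6.20249002] [0.30682324 0.21178684 0.00046433] 19.0
```

View pics/c3.png

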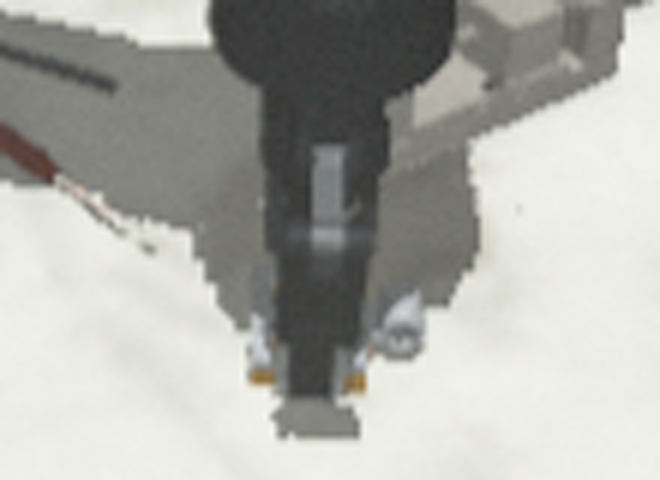

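The squeeze is on: the fingers close on both plates with the tips just touching the bench (brass visible at rows ~380 on both sides of the finger). I'll squeeze once more from slightly higher.

>>> play_rows --motion "0 0 0 0;0 0 0 0;0 0 0 0;0 0 -0.004 0;0 0 0 0;0 0 0 0;0 0 0 0;0 0 0 0" --jaw 0.38

```text
t: 9.3
position: [470.4, -143.8, 18.4]
eef_rot: [3.122, -0.348, 0.0]
force: [-0.4, 0.7, -0.7]
grip_width: 0.622
grasp_force: 0.0
```

>>> play_rows --motion "0 0 0 0;0 0 0 0;0 0 0 0;0 0 0 0;0 0 0 0;0 0 0 0;0 0 0 0;0 0 0 0" --jaw 1 --newtons 60

```text
t: 10.3
position: [470.6, -143.8, 18.9]
eef_rot: [3.122, -0.348, 0.001]
force: [-2.0, 1.7, 6.4]
grip_width: 0.518
grasp_force: 61.3
```

>>> play_rows --motion "0 0 -0.01 0;0 0 -0.03 0;0 0 -0.06 0;0 0 -0.1 0;0 0 -0.1 0;0 0 -0.1 0;0 0 -0.05 0;0 0 0 0"

```text
t: 11.3
position: [471.0, -144.0, 154.2]
eef_rot: [3.122, -0.348, 0.003]
force: [-0.0, 0.5, -1.3]
grip_width: 0.517
grasp_force: 61.2
```

```bash
python3 - <<'E'
from h import *
s=sense();print(s["position"],s["force"],s["torque"],s["grip_width"])
a=imaging.get_image("side"); P=proj("side",s["position"]).astype(int)
b=imaging.get_image("top"); Q=proj("top",s["position"]).astype(int); print(P,Q)
f=lambda a,P:cv2.resize(a[P[1]-35:P[1]+35,P[0]-35:P[0]+35],(390,390),interpolation=cv2.INTER_CUBIC)
cv2.imwrite("pics/c4.png",np.hstack([f(a,P),f(b,Q)]))
for n in("top","side"):
  for l in("leaf_mid","leaf_hole","packer_mid"): print(n,l,[(d["position"],d["p"]) for d in models.tip_of(n,l)[:1]])
E
```

```text
[ 470.96441059 -143.96357374  154.18043302] [-0.02514505  0.50615226 -1.28151257] [-0.00200595 -0.00123743  0.05101534] 0.5171695347936888
[355 202] [409 205]
top leaf_mid [([407.1, 205.2], 0.71)]
top leaf_hole []
top packer_mid [([246.3, 182.5], 0.35)]
side leaf_mid []
side leaf_hole [([354.9, 210.9], 0.64)]
side packer_mid [([314.7, 157.5], 0.73)]
```

View pics/c4.png

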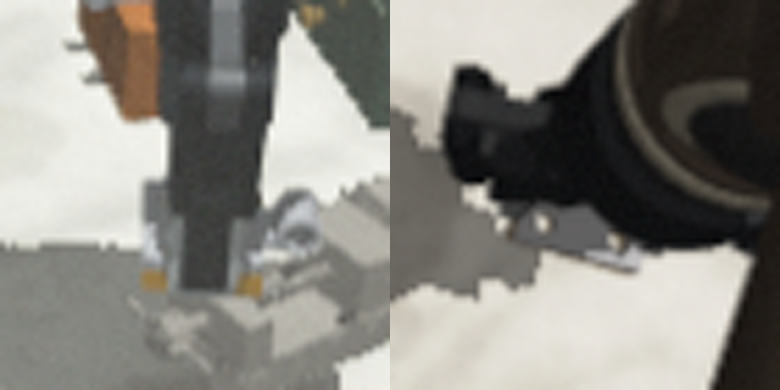

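>>> play_rows --motion "0 0 0 -0.16;0 0 0 -0.16;-0.02 -0.1 0 0;-0.02 -0.14 0 0;-0.02 -0.15 0 0;-0.02 -0.15 0 0;-0.02 -0.15 0 0;-0.025 -0.15 0 0"

```text
t: 12.7
position: [427.6, 52.8, 154.4]
eef_rot: [-3.095, -0.149, 0.005]
force: [0.2, 0.2, -1.9]
grip_width: 0.519
grasp_force: 61.4
```

>>> play_rows --motion "0 -0.12 0 0;0 -0.1 0.05 0;0 -0.05 0.05 0;0 -0.029 0.05 0;0 0 0.05 0;0 0 0.03 0;0 0 0 0;0 0 0 0"

```text
t: 13.7
position: [424.5, 91.9, 91.1]
eef_rot: [-3.048, -0.246, 0.011]
force: [-0.3, -0.0, -1.5]
grip_width: 0.518
grasp_force: 61.4
```

```bash
python3 - <<'E'
from h import *
s=sense();p=s["position"];R=cv2.Rodrigues(s["eef_rot"])[0];print(p,R.round(3)[:,0],s["force"])
a=imaging.get_image("side"); P=proj("side",p+[40,0,0]).astype(int)
b=imaging.get_image("top"); Q=proj("top",p+[40,0,0]).astype(int); print(P-[40,36],Q-[35,36])
f=lambda a,P,w:cv2.resize(a[P[1]-36:P[1]+28,P[0]-w:P[0]+w],None,fx=5,fy=8,interpolation=cv2.INTER_CUBIC)
cv2.imwrite("pics/c5.png",np.hstack([f(a,P,40),f(b,Q,35)]))
for n in("top","side"):
  for l in("leaf_mid","leaf_hole","jamb_holes"): print(n,l,[(d["position"],d["p"]) for d in models.tip_of(n,l)[:2]])
E
```

```text
[424.50705899  91.93094749  91.0803499 ] [ 0.987  0.16  -0.   ] [-0.25703461 -0.04185302 -1.49996903]
[287 134] [254 175]
top leaf_mid []
top leaf_hole []
top jamb_holes [([240.9, 191.2], 0.94)]
side leaf_mid [([311.1, 170.9], 0.41)]
side leaf_hole []
side jamb_holes [([335.4, 160.5], 0.62)]
```

View pics/c5.png

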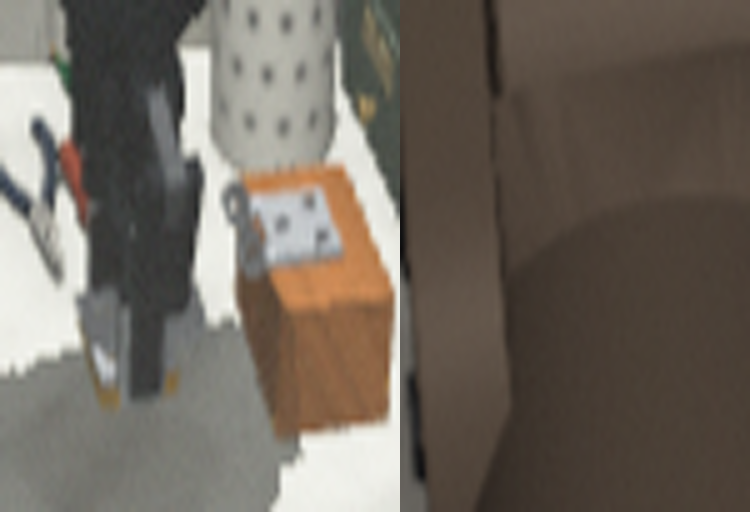

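```bash
python3 - <<'E'
from h import *
s=sense();print(s["joints"].round(3),s["joint_vel"].round(3),s["t"])
E
```

```text
[ 0.16   0.008 -0.524  1.039  0.084  3.141] [-0.001  0.001 -0.001 -0.    -0.001  0.002] 14.1
```

>>> play_rows --motion "0 0 0 0;0 0 0 0;0 0 0 0;0 0 0 0;0 0 0 0;0 0 0 0;0 0 0 0;0 0 0 0"

```text
t: 15.1
position: [424.2, 92.0, 90.7]
eef_rot: [-3.048, -0.246, 0.012]
force: [0.5, -0.5, -0.9]
grip_width: 0.519
grasp_force: 61.4
```

```bash
python3 - <<'E'
from h import *
s=sense();print(s["joints"].round(3),s["position"],s["eef_rot"],s["t"])
E
```

```text
[ 0.16   0.008 -0.524  1.039  0.084  3.141] [424.1581      92.00415814  90.69259888] [-3.04802595 -0.24600519  0.01180857] 15.1
```

Joint 6 has hit its limit: this yaw at the block needs the opposite wrist half-turn. I'll set the pair down here, regrasp with the tool turned by π, then carry it to the block.

>>> play_rows --motion "0 0 0 -0.1;0 0 0 -0.1;0 0 0 0;0 0 0 0;0 0 0 0;0 0 0 0;0 0 0 0;0 0 0 0"

```text
t: 16.1
position: [424.1, 92.0, 90.7]
eef_rot: [-3.019, -0.484, 0.002]
force: [-0.4, 0.0, -1.0]
grip_width: 0.518
grasp_force: 61.4
```

```bash
python3 - <<'E'
from h import *
s=sense();print(s["joints"].round(3),s["position"],cv2.Rodrigues(s["eef_rot"])[0].round(3),s["t"])
for n,l in(("hinge_pin",0),("file_1",0)):
  print(n,[(at_z("top",d["position"],3).round(),round(d["p"],2)) for d in models.recognise("top",n)[:2]])
E
```

```text
[ 0.16   0.008 -0.524  1.039  0.084  2.984] [424.14853316  91.98621706  90.66982967] [[ 0.95   0.312 -0.014]
 [ 0.312 -0.946  0.083]
 [ 0.012 -0.083 -0.996]] 16.1
hinge_pin []
file_1 [(array([437., 330.,   3.]), 0.87), (array([413., 353.,   3.]), 0.51)]
```

>>> play_rows --motion "0 0 0.05 0;0 0 0.05 0;0 0 0.05 0;0 0 0.04 0;0 0 0.025 0;0 0 0.01 0;0 0 0.004 0;0 0 0 0"

```text
t: 17.2
position: [423.5, 97.7, 22.5]
eef_rot: [-3.019, -0.484, 0.001]
force: [0.9, -0.4, -1.3]
grip_width: 0.518
grasp_force: 61.4
```

>>> play_rows --motion "0 0 0 0;0 0 0 0;0 0 0 0;0 0 0 0;0 0 -0.04 0;0 0 -0.1 0;0 0 -0.15 0;0 0 -0.05 0" --jaw 0.3

```text
t: 18.2
position: [426.1, 89.3, 127.2]
eef_rot: [-3.019, -0.484, -0.005]
force: [0.9, 0.4, 0.2]
grip_width: 0.707
grasp_force: 0.0
```

>>> play_rows --motion "0 0 0 -0.236;0 0 0 -0.236;0 0 0 -0.236;0 0 0 -0.236;0 0 0 -0.236;0 0 0 -0.236;0 0 0 -0.236;0 0 0 -0.236"

```text
t: 19.2
position: [424.4, 89.2, 123.8]
eef_rot: [-1.904, -2.417, -0.086]
force: [1.6, -0.0, -0.1]
grip_width: 0.697
grasp_force: 0.0
```

```bash
python3 - <<'E'
from h import *
s=sense();print(s["joints"].round(3),s["position"],cv2.Rodrigues(s["eef_rot"])[0].round(3),s["t"])
E
```

```text
[ 0.154 -0.012 -0.468  1.117  0.084  1.488] [424.38031483  89.19330239 123.7546261 ] [[-0.233  0.972 -0.015]
 [ 0.969  0.234  0.083]
 [ 0.084  0.005 -0.996]] 19.2
```

>>> play_rows --motion "0 0 0 -0.236;0 0 0 -0.236;0 0 0 -0.236;0 0 0 -0.236;0 0 0 -0.236;0 0 0 -0.236;0 0 0 -0.236;0 0 0 -0.236"

```text
t: 20.2
position: [424.4, 89.2, 123.8]
eef_rot: [0.232, -3.122, -0.131]
force: [-0.7, 0.4, -0.6]
grip_width: 0.698
grasp_force: 0.0
```

>>> play_rows --motion "0 0 0 -0.236;0 0 0 -0.236;0 0 0 -0.236;0 0 0 -0.236;0 0 0 -0.236;0 0 0 -0.236;0 0 0 -0.236;0 0 0 -0.236"

```text
t: 21.2
position: [424.4, 89.2, 123.8]
eef_rot: [-2.25, 2.118, 0.104]
force: [0.0, 0.3, 0.5]
grip_width: 0.698
grasp_force: 0.0
```

>>> play_rows --motion "0 0 0 -0.236;0 0 0 -0.236;0 0 0 -0.236;0 0 0 -0.236;0 0 0 -0.236;0 0 0 -0.236;0 0 0 -0.236;0 0 0 -0.236"

```text
t: 22.2
position: [424.4, 89.2, 123.8]
eef_rot: [-3.059, 0.042, 0.025]
force: [0.0, 0.6, 0.4]
grip_width: 0.705
grasp_force: 0.0
```

```bash
python3 - <<'E'
from h import *
s=sense();print(s["joints"].round(3),s["position"],cv2.Rodrigues(s["eef_rot"])[0].round(3),s["t"])
cv2.imwrite("pics/c6.png",imaging.get_image("top"))
for n in("top","side"):
  for l in("leaf_mid","leaf_hole"): print(n,l,[(d["position"],d["p"],at_z(n,d["position"],10 if l[5]=="m" else 13)) for d in models.tip_of(n,l)[:1]])
E
```

```text
[ 0.154 -0.012 -0.468  1.117  0.084 -2.96 ] [424.38632734  89.18600848 123.76922716] [[ 0.999 -0.028 -0.015]
 [-0.027 -0.996  0.083]
 [-0.017 -0.082 -0.996]] 22.2
top leaf_mid []
top leaf_hole []
side leaf_mid [([311.1, 170.9], 0.41, array([444.86062984, 241.16539123,  10.        ]))]
side leaf_hole []
```

>>> play_rows --motion "0 0 0 -0.23;0 0 0 -0.1;0 0.05 0 0;0 0.05 0 0;0 0 0 0;0 0 0 0;0 0 0 0;0 0 0 0"

```text
t: 23.45
position: [423.6, 94.6, 121.9]
eef_rot: [-3.072, -0.281, 0.001]
force: [-0.4, 0.2, 0.1]
grip_width: 0.697
grasp_force: 0.0
```

```bash
python3 - <<'E'
from h import *
s=sense();print(s["joints"].round(3),s["position"],cv2.Rodrigues(s["eef_rot"])[0].round(3),s["t"])
E
```

```text
[ 0.184 -0.015 -0.474  1.107  0.057 -3.14 ] [423.62709279  94.64493101 121.88869258] [[ 0.983  0.181 -0.006]
 [ 0.181 -0.982  0.057]
 [ 0.004 -0.057 -0.998]] 23.45
```

>>> play_rows --motion "0 0 0 -0.15;0 0 0 -0.15;0 0 0 -0.15;0 0 0 -0.15;0 0 0 0;0 0 0 0;0 0 0 0;0 0 0 0"

```text
t: 24.45
position: [379.5, 202.1, 121.9]
eef_rot: [3.007, 0.787, 0.034]
force: [0.0, -0.2, -0.0]
grip_width: 0.701
grasp_force: 0.0
```

```bash
python3 - <<'E'
from h import *
s=sense();print(s["joints"].round(3),s["position"],cv2.Rodrigues(s["eef_rot"])[0].round(3),s["t"])
E
```

```text
[ 0.513 -0.029 -0.488  1.1   -0.037 -3.141] [379.48386553 202.12985678 121.87788768] [[ 0.872  0.49   0.029]
 [ 0.49  -0.871 -0.026]
 [ 0.013  0.037 -0.999]] 24.45
```

>>> play_rows --motion "0 0 0 0.236;0 0 0 0.236;0 0 0 0.236;0 0 0 0.236;0 0 0 0.236;0 0 0 0.236;0 0 0 0.236;0 0 0 0.236" --jaw 0.2

```text
t: 25.45
position: [379.4, 202.3, 121.9]
eef_rot: [2.766, -1.469, 0.06]
force: [-0.6, 0.1, 0.0]
grip_width: 0.798
grasp_force: 0.0
```

>>> play_rows --motion "0 0 0 0.236;0 0 0 0.236;0 0 0 0.236;0 0 0 0.236;0 0 0 0.236;0 0 0 0.236;0 0 0 0.236;0 0 0 0.236"

```text
t: 26.45
position: [379.4, 202.3, 121.8]
eef_rot: [-1.045, 2.942, -0.054]
force: [0.5, -0.7, -0.5]
grip_width: 0.801
grasp_force: 0.0
```

```bash
cat > look.py <<'E'
from h import *
np.set_printoptions(precision=3,suppress=True)
s=sense();p=s["position"];R=cv2.Rodrigues(s["eef_rot"])[0];print(s["joints"],p,s["t"],s["force"]);print(R)
E
cat look.py - <<'E' | python3
for n in("top","side"):
  cv2.imwrite(f"pics/{n}7.png",imaging.get_image(n))
  for l in("leaf_mid","leaf_hole"): print(n,l,[(d["position"],d["p"],at_z(n,d["position"],10 if l[5]=="m" else 13)) for d in models.tip_of(n,l)[:1]])
P=proj("top",(424,98,10)).astype(int);Q=proj("side",(424,98,10)).astype(int);print(P,Q)
f=lambda a,P:cv2.resize(a[P[1]-35:P[1]+35,P[0]-35:P[0]+35],(390,390),interpolation=cv2.INTER_CUBIC)
cv2.imwrite("pics/c7.png",np.hstack([f(cv2.imread("pics/top7.png"),P),f(cv2.imread("pics/side7.png"),Q)]))
E
```

```text
[ 0.514 -0.029 -0.488  1.1   -0.037 -0.169] [379.389 202.269 121.849] 26.45 [ 0.517 -0.726 -0.483]
[[-0.776 -0.63   0.029]
 [-0.631  0.776 -0.026]
 [-0.006 -0.039 -0.999]]
top leaf_mid [([284.8, 235.0], 0.76, array([424.354, 102.971,  10.   ]))]
top leaf_hole [([286.2, 222.4], 0.74, array([452.494, 100.725,  13.   ]))]
side leaf_mid [([313.4, 199.7], 0.71, array([429.867,  92.254,  10.   ]))]
side leaf_hole [([318.6, 195.9], 0.49, array([444.855, 103.285,  13.   ]))]
[287 235] [310 198]
```

View pics/c7.png

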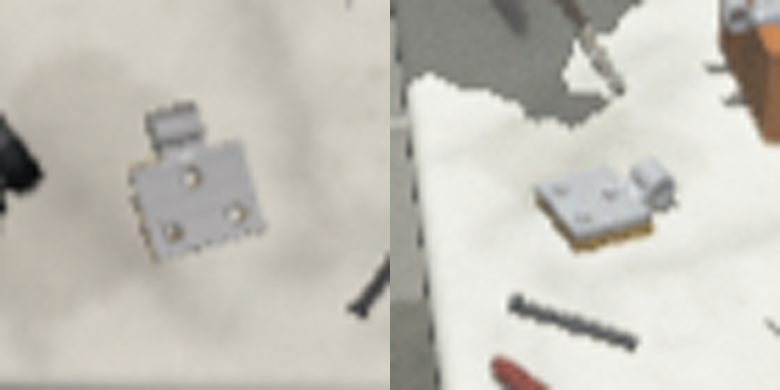

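>>> play_rows --motion "0 0 0 0.2325;0 0 0 0.2325;-0.006 -0.09 0 0;-0.006 -0.09 0 0;-0.006 -0.09 0.04 0;-0.005 -0.092 0.08 0;0 0 0.1 0;0 0 0 0"

```text
t: 27.75
position: [420.5, 99.5, 58.0]
eef_rot: [-0.505, 3.08, -0.048]
force: [0.1, 0.3, -0.2]
grip_width: 0.803
grasp_force: 0.0
```

```bash
python3 look.py
```

```text
[ 0.253  0.016 -0.592  0.946 -0.033 -0.072] [420.546  99.536  58.039] 27.75 [ 0.131  0.33  -0.164]
[[-0.947 -0.319  0.025]
 [-0.32   0.947 -0.027]
 [-0.015 -0.034 -0.999]]
```

>>> play_rows --motion "-0.005 0 0.04 0;0 0 0.04 0;0 0 0.03 0;0 0 0.012 0;0 0 0.006 0;0 0 0 0;0 0 0 0;0 0 0 0" --jaw 0.3

```text
t: 28.75
position: [424.9, 99.8, 21.6]
eef_rot: [-0.503, 3.075, -0.048]
force: [0.4, -0.3, -0.2]
grip_width: 0.699
grasp_force: 0.0
```

>>> play_rows --motion "0 0 0 0;0 0 0 0;0 0 0 0;0 0 0 0;0 0 0 0;0 0 0 0;0 0 0 0;0 0 0 0" --jaw 1 --newtons 60

```text
t: 29.75
position: [424.9, 100.0, 22.0]
eef_rot: [-0.503, 3.075, -0.047]
force: [-2.5, 0.9, 5.3]
grip_width: 0.511
grasp_force: 60.8
```

```bash
python3 look.py
```

```text
[ 0.252  0.055 -0.64   0.854 -0.032 -0.073] [424.922 100.018  22.031] 29.75 [-2.538  0.912  5.323]
[[-0.948 -0.318  0.03 ]
 [-0.319  0.947 -0.026]
 [-0.02  -0.034 -0.999]]
```

>>> play_rows --motion "0 0 0 0;0 0 0 0;0 0 0 0;0 0 0.005 0;0 0 0.005 0;0 0 0 0;0 0 0 0;0 0 0 0" --jaw 0.38

```text
t: 30.75
position: [424.9, 99.8, 18.5]
eef_rot: [-0.503, 3.075, -0.048]
force: [0.2, 0.2, 0.1]
grip_width: 0.619
grasp_force: 0.0
```

>>> play_rows --motion "0 0 0 0;0 0 0 0;0 0 0 0;0 0 0 0;0 0 0 0;0 0 0 0;0 0 0 0;0 0 0 0" --jaw 1

```text
t: 31.75
position: [425.0, 99.9, 19.0]
eef_rot: [-0.503, 3.075, -0.047]
force: [-2.3, 0.9, 5.5]
grip_width: 0.519
grasp_force: 61.0
```

```bash
python3 look.py
```

```text
[ 0.251  0.058 -0.644  0.846 -0.032 -0.074] [424.953  99.897  19.027] 31.75 [-2.299  0.875  5.495]
[[-0.947 -0.318  0.03 ]
 [-0.319  0.947 -0.026]
 [-0.02  -0.034 -0.999]]
```

>>> play_rows --motion "0 0 -0.02 0;0 0 -0.05 0;0 0 -0.083 0;0 0 0 0.188;0 0 0 0.188;-0.027 0.106 0 0;-0.027 0.106 0 0;-0.028 0.106 0 0"

```text
t: 32.75
position: [445.7, 198.1, 63.4]
eef_rot: [-0.045, 3.111, -0.041]
force: [0.1, 0.0, -1.2]
grip_width: 0.515
grasp_force: 61.4
```

```bash
cat look.py - <<'E' | python3
t=imaging.get_image("top"); q=imaging.get_image("side"); s=sense();p=s["position"];print(p,s["t"])
cv2.imwrite("pics/top8.png",t);cv2.imwrite("pics/side8.png",q)
P=proj("top",(490,198,57)).astype(int);Q=proj("side",(490,198,57)).astype(int);print(P,Q)
f=lambda a,P:cv2.resize(a[P[1]-25:P[1]+25,P[0]-25:P[0]+25],(400,400),interpolation=cv2.INTER_CUBIC)
cv2.imwrite("pics/c8.png",np.hstack([f(t,P),f(q,Q)]))
for n in("top","side"):
  for l in("leaf_hole","jamb_holes"): print(n,l,[(d["position"],d["p"],at_z(n,d["position"],57)) for d in models.tip_of(n,l)[:1]])
E
```

```text
[ 0.439  0.114 -0.472  0.968 -0.036  0.409] [445.685 198.063  63.397] 32.75 [ 0.073  0.    -1.235]
[[-0.999 -0.029  0.03 ]
 [-0.029  0.999 -0.026]
 [-0.029 -0.027 -0.999]]
[446.485 199.612  63.353] 32.85
[241 200] [329 162]
top leaf_hole []
top jamb_holes [([235.9, 195.1], 0.59, array([502.366, 209.69 ,  57.   ]))]
side leaf_hole [([323.6, 162.8], 0.61, array([472.91, 197.3 ,  57.  ]))]
side jamb_holes [([334.6, 160.8], 0.84, array([504.759, 204.883,  57.   ]))]
```

View pics/c8.png

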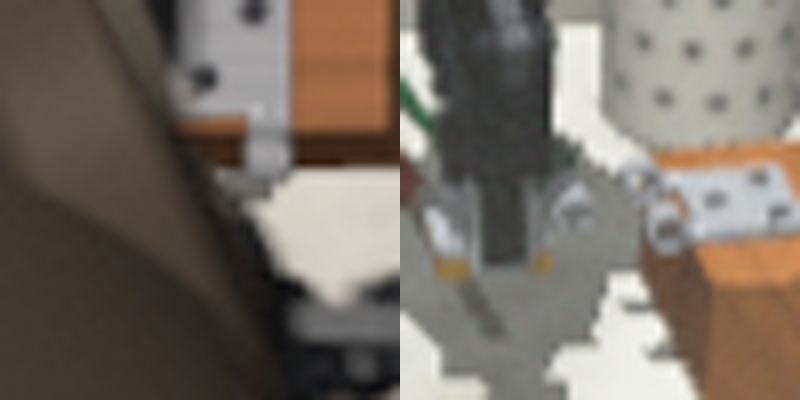

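The side crop shows the leaf's knuckle end at about px (325.4,162.8) and the block's near knuckle end at about (337.1,165.1), with the leaf level. Next I'll work out relative offsets with the camera bias cancelled.

```bash
python3 - <<'E'
from h import *
np.set_printoptions(precision=2,suppress=True)
m=at_z("top",(287.1,235.9),12); tcp=np.array([425.,99.9,12])+[.2,-.2,0]; lx=np.array([.947,.319]);ly=np.array([-.319,.947])
d=(m-tcp)[:2]; print("top cam leaf vs tcp: along x",d@lx,"along y (bias)",d@ly)
J=np.array([504.3,199,57]); c,s=np.cos(.03),np.sin(.03); ex=np.array([c,s,0]);ey=np.array([-s,c,0])
print("near end pred",proj("side",J-23*ey),"seen 337.1 165.1"); print("far end pred",proj("side",J+12*ey),"seen 333.6 158.8")
T=np.array([446.5,199.6,63.4]); H=T+[.2,-.2,-6]+31*ex
print("leaf knuckle end pred (dx0)",proj("side",H-9.5*ey),"seen 325.4 162.8", "px per mm x",proj("side",H+ex-9.5*ey)-proj("side",H-9.5*ey), "y",proj("side",H+ey)-proj("side",H),"z",proj("side",H+[0,0,1])-proj("side",H))
E
```

```text
top cam leaf vs tcp: along x -3.46423779903241 along y (bias) -0.9611437195131726
near end pred [336.76 165.75] seen 337.1 165.1
far end pred [333.88 159.8 ] seen 333.6 158.8
leaf knuckle end pred (dx0) [325.85 163.66] seen 325.4 162.8 px per mm x [ 0.36 -0.03] y [-0.07 -0.17] z [ 0.01 -0.33]
```

>>> play_rows --motion "-0.01 -0.005 0.0025 0;-0.01 0 0 0;-0.01 0 0 0;-0.01 0 0 0;0 0 0 0;0 0 0 0;0 0 0 0;0 0 0 0"

```text
t: 34.05
position: [457.3, 195.8, 62.0]
eef_rot: [-0.046, 3.112, -0.041]
force: [0.1, 0.1, -1.1]
grip_width: 0.524
grasp_force: 61.5
```

```bash
cat look.py - <<'E' | python3
q=np.mean([imaging.get_image("side") for _ in range(4)],0).astype(np.uint8); s=sense();p=s["position"];print(p,s["t"])
Q=proj("side",(495,198,57)).astype(int);print(Q)
cv2.imwrite("pics/c9.png",cv2.resize(q[Q[1]-18:Q[1]+18,Q[0]-20:Q[0]+20],None,fx=15,fy=15,interpolation=cv2.INTER_CUBIC))
for l in("leaf_hole","jamb_holes"): print(l,[(d["position"],d["p"],at_z("side",d["position"],57)) for d in models.tip_of("side",l)[:1]])
E
```

```text
[ 0.425  0.133 -0.454  0.968 -0.036  0.395] [457.273 195.832  62.041] 34.05 [ 0.12   0.139 -1.096]
[[-0.999 -0.029  0.029]
 [-0.03   0.999 -0.026]
 [-0.029 -0.027 -0.999]]
[457.346 195.832  62.067] 34.25
[331 162]
leaf_hole [([326.5, 164.5], 0.49, array([479.005, 186.624,  57.   ]))]
jamb_holes [([335.8, 159.5], 0.74, array([509.537, 212.066,  57.   ]))]
```

View pics/c9.png

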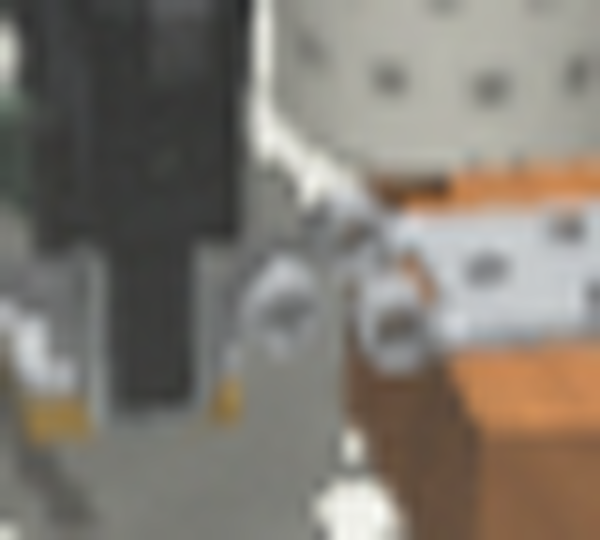

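```bash
python3 - <<'E'
from h import *
np.set_printoptions(precision=2,suppress=True)
J=np.array([504.3,199.3,57]); c,s=np.cos(.03),np.sin(.03); ex=np.array([c,s,0]);ey=np.array([-s,c,0])
print(proj("side",J-23*ey),"336.9 165.0",proj("side",J+12*ey),"334.2 158.7")
H=np.array([457.3,195.8,62.05])+[.2,-.2,-6]+31*ex
print(proj("side",H-9.5*ey),"329.3 164.1")
E
```

```text
[336.74 165.69] 336.9 165.0 [333.86 159.75] 334.2 158.7
[330.04 164.52] 329.3 164.1
```

>>> play_rows --motion "0 0.004 -0.0012 0;0 0.0043 -0.0012 0;0 0 0 0;0 0 0 0;-0.008 0 0 0;-0.008 0 0 0;-0.008 0 0 0;0 0 0 0"

```text
t: 35.35
position: [464.7, 198.6, 62.9]
eef_rot: [-0.045, 3.112, -0.041]
force: [0.1, 0.3, -1.7]
grip_width: 0.517
grasp_force: 61.5
```

>>> play_rows --motion "-0.007 0 0 0;-0.007 0 0 0;-0.008 0 0 0;-0.008 0 0 0;-0.007 0 0 0;0 0 0 0;0 0 0 0;0 0 0 0"

```text
t: 36.35
position: [475.5, 198.9, 63.2]
eef_rot: [-0.045, 3.112, -0.041]
force: [-0.1, 0.2, -1.8]
grip_width: 0.517
grasp_force: 61.5
```

```bash
cat look.py - <<'E' | python3
q=np.mean([imaging.get_image("side") for _ in range(4)],0).astype(np.uint8)
Q=proj("side",(504,198,57)).astype(int);print(Q)
cv2.imwrite("pics/c10.png",cv2.resize(q[Q[1]-18:Q[1]+18,Q[0]-20:Q[0]+20],None,fx=15,fy=15,interpolation=cv2.INTER_CUBIC))
E
```

```text
[ 0.415  0.164 -0.414  0.976 -0.036  0.386] [475.481 198.859  63.228] 36.35 [-0.118  0.244 -1.791]
[[-0.999 -0.029  0.029]
 [-0.03   0.999 -0.026]
 [-0.029 -0.027 -0.999]]
[334 161]
```

View pics/c10.png

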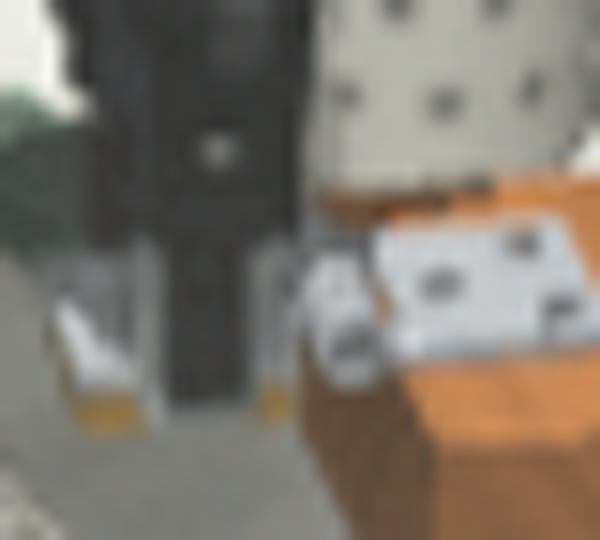

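>>> play_rows --motion "-0.002 0 0 0;0 0 0 0;0 0 0 0;-0.002 0 0 0;0 0 0 0;0 0 0 0;0 0 0 0;0 0 0 0"

```text
t: 37.55
position: [476.7, 198.9, 63.3]
eef_rot: [-0.045, 3.112, -0.041]
force: [-0.8, -0.1, -2.3]
grip_width: 0.521
grasp_force: 61.5
```

>>> play_rows --motion "-0.003 0 0 0;0 0 0 0;0 0 0 0;0 0 0 0;0 0 0 0;0 0 0 0;0 0 0 0;0 0 0 0"

```text
t: 38.55
position: [477.7, 199.0, 63.3]
eef_rot: [-0.046, 3.112, -0.041]
force: [-0.5, 0.2, -2.4]
grip_width: 0.516
grasp_force: 61.5
```

```bash
python3 look.py|head -1
```

```text
[ 0.414  0.168 -0.41   0.977 -0.036  0.384] [477.665 198.959  63.301] 38.55 [-0.48   0.18  -2.428]
```

>>> play_rows --motion "-0.002 0 0 0;0 0 0 0;0 0 0 0;-0.002 0 0 0;0 0 0 0;0 0 0 0;0 0 0 0;0 0 0 0"

```text
t: 39.55
position: [478.8, 199.0, 63.3]
eef_rot: [-0.045, 3.112, -0.041]
force: [-1.5, 0.3, -1.3]
grip_width: 0.521
grasp_force: 61.5
```

```bash
python3 look.py|head -1
```

```text
[ 0.413  0.17  -0.407  0.977 -0.036  0.383] [478.813 198.962  63.298] 39.55 [-1.453  0.304 -1.317]
```

>>> play_rows --motion "-0.0025 0 0 0;0 0 0 0;0 0 0 0;0 0 0 0;0 0 0 0;0 0 0 0;0 0 0 0;0 0 0 0"

```text
t: 40.55
position: [479.1, 198.9, 63.1]
eef_rot: [-0.046, 3.113, -0.042]
force: [-5.2, 0.7, -0.2]
grip_width: 0.515
grasp_force: 61.6
```

```bash
python3 look.py|head -1
```

```text
[ 0.412  0.171 -0.406  0.978 -0.035  0.383] [479.138 198.934  63.136] 40.55 [-5.154  0.727 -0.206]
```

>>> play_rows --motion "0.005 0 0 0;0.005 0 0 0;0 0 0 0;0 0 0 0;0 0 0 0;0 0 0 0;0 0 0 0;0 0 0 0"

```text
t: 41.55
position: [476.6, 198.9, 63.2]
eef_rot: [-0.045, 3.112, -0.041]
force: [-0.1, -0.0, -1.3]
grip_width: 0.512
grasp_force: 61.5
```

```bash
cat look.py - <<'E' | python3
for l in("leaf_hole","jamb_holes"): print(l,[(d["position"],d["p"],at_z("side",d["position"],57)) for d in models.tip_of("side",l)[:1]])
E
```

```text
[ 0.415  0.166 -0.412  0.976 -0.036  0.385] [476.586 198.918  63.229] 41.55 [-0.074 -0.003 -1.256]
[[-0.999 -0.029  0.029]
 [-0.03   0.999 -0.026]
 [-0.029 -0.027 -0.999]]
leaf_hole [([334.1, 162.6], 0.44, array([501.379, 194.677,  57.   ]))]
jamb_holes [([333.7, 159.5], 0.97, array([503.786, 212.828,  57.   ]))]
```

```bash
python3 -c "
from rig import order; print(order.job_done())"
```

```text
the job is handed in; nothing more can be done
None
```

I handed the job in at about 41.6 s, with the leaf and packer squeezed flush, carried by the gripper alone and the leaf's knuckle held between the block's two knuckles. The wrist read only their own weight (-1.3 N), so nothing was leaning on the block. The hole alignment is my estimate from the cameras and one light touch on the block of about 5 N; hand-in gave no pass or fail, and joint 6's limit had forced me to set the pair down and regrasp on the way.

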